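# Break-time serving: cans in the carrier, roll in the tongs

### The arm

A 6-joint arm with a two-finger parallel gripper is mounted at the origin on the work surface. World frame = base frame: x ahead of the robot, y to its left, z up, the work surface at z = 0. Lengths are in m, angles in rad, forces in N, time in s.
With the tool pointing down it reaches from about 0.35 to 0.975 m from the base axis. Payload 4.9 kg.
Tool frame: the origin (TCP) lies midway between the tips of the shut fingers; the grasp point (between the pads) lies 19 mm behind it; z points along the fingers, y is the line along which they close (so a half turn about z gives the same grasp; the last joint's range is limited). The gripper opens to 85 mm and grips with 20 to 120 N. Pads are 22 mm wide; open, the fingers measure 114 mm over their backs; the gripper's body (76 mm by 85 mm) begins 54 mm behind the grasp point. The pads swing forward as they close: fully open they stand 13 mm farther back than shut.
Start: joints at [1.137, 0.053, 1.613, -0, 1.476, -0.119], TCP at [0.194, 0.594, 0.231] pointing down, gripper open.
Joint ranges: [-3.01, 3.01], [-1.01, 2.22], [0.06, 2.58], [-1.02, 4.17], [0.09, 2.62], [-3.14, 3.14]. Speed limits (rad/s): [2.57, 2.57, 3.14, 3.14, 3.14, 3.14].

### API

Orientations are given as a unit quaternion [w, x, y, z].
In Python, from plant import * gives the robot as it stands.
- The arm moves only by the tool jog_arm, never from a script. Its argument "targets" is a list of rows, each a list of 3 entries, a list of its own where there are three numbers: the shift along the tool's x, y, z in units of 25 mm (1.0 is 25 mm), then the turn, a rotation vector about the tool's x, y, z in units of 8 degrees (1.0 is 8 degrees), then the opening in per cent of the stroke, from 0 (shut) to 100 (fully open). A call has 1 to 8 rows; each row is the pose to reach, as a shift and turn from the pose commanded when the call began, along the tool's axes at that moment; what a row does not reach only later rows make up. A row lasts 1/8 s, in which the tool goes at most 62.5 mm and 10.7 degrees, less where a joint would pass 70% of its speed; a pose out of reach is approached as far as the arm can. A call with a gripper value outside its range is refused whole. The fingers move at their own pace and stop on an object; the grip force is fixed at half the most. Time passes only in rows, so rows that repeat a pose let the fingers close. It gives the time, the measured TCP pose, the force, the opening and the grip force at its end, in the units of the state.
- state(): the state, without advancing time (a new reading comes with each control period).
- grab_frame(name): name is "scene" or "side" or "wrist"; returns (picture, depth): 400x640x3 uint8, red, green, blue; 400x640 float32, m along the optical axis (not along the pixel's ray), 0 where there is no reading.
- camera_params(name): a dict with "fovy" (degrees; the focal length in pixels is half the picture's height over the tangent of half this angle, whatever the lens; pixels are square), "cx", "cy" (the principal point, pixels), "rvec" (rotation vector, rad) and "tvec" (3), from world to camera coordinates, as OpenCV has them; the wrist camera has in their place "hand_eye" (4x4, takes a point from camera to tool coordinates, whose origin is the TCP and whose axes are the flange's). Camera axes: x right, y down, z forward; pixel columns grow to the right and rows downward; lengths in m; the calibration is good to about 2 mm. A picture is of the moment at which its call begins: read the wrist's pose just before it. camera_params takes no time and is no camera call.
- job_done(): hands the job in; it is judged then, once.
The state is a dict: "time": time; "joint_pos": joint angles; "joint_vel": joint speeds; "joint_efforts": joint torques, N m; "tool_pos": TCP position; "tool_rot": TCP orientation; "contact_force": force on the tool from outside, world axes, zero at the start; "ft_torque": the same for the moment, N m; "gripper_width": opening from 0.0 (shut) to 1.0 (fully open); "grasp_force": force on a finger pad.
Only numpy, scipy, OpenCV 4.12 (cv2) and the standard library are available. Lean on these libraries where they do the work, as an engineer would, in place of code of your own. Each camera call takes 0.05 s, during which the arm holds its last target. There are 200 camera calls.

### The job

Get my colleague's snack ready to hand over: first stand the two mini drinks cans upright in the wooden carrier, each in a cell of its own, and let go of them. Then take the serving tongs out of their holder, close them on the bread roll and lift it, and finish while still holding it in the tongs, still, with the roll at least 15 cm above the desk. Do not touch the roll with the gripper itself, do not push the carrier along, and leave everything else on the desk where it is.

Things in the scene. Friction and masses are not known exactly. Their poses are not given: they have to be found in the camera images.
- carrier: wooden drinks carrier, an open-topped box of 78 x 218 x 45 mm (outside x, y, z), loose, 0.8 kg, walls and floor 5 mm. Cross walls make a row of three cells along its y, centres at y = -71, 0 and +71 mm (x = 0), each 68 mm (x) by 66 mm (y) inside. Origin: centre of its underside; walls end at z = 45 mm. All cells start empty.
- can_a: a mini drinks can of plain aluminium, 53 mm across and 90 mm high, upright, 0.1 to 0.25 kg. Origin: centre of its underside, z up through its top. The two mini cans are alike and either may go in any cell.
- can_b: a mini drinks can of plain aluminium, 53 mm across and 90 mm high, upright, 0.1 to 0.25 kg. Origin: centre of its underside, z up through its top. The two mini cans are alike and either may go in any cell.
- tongs: small steel tongs, 160 mm long, 0.12 kg, upright in the holder, tips down, hinge on top (z = 154 mm, top 159). Origin: midway between the open tips, at their lower ends; z up to the hinge, y the way they open and close, x across the blades. The frame belongs to the +y blade: squeezed evenly, it leans by half the jaw angle. Below the grip bars thin blades run out to paddles, 90 mm over the outsides at the foot.
- tongs_grip (a point): point midway between the two grip bars, 120 mm above the open tips, 34 mm below the hinge; axes as tongs. Grip here, closing along y: flat bars 22 mm wide (x), from z = 104 to 138 mm, splayed when open (41 mm over the outsides at the top, 48 mm at the lower end, where fingers first touch). Closing 1 mm here closes the paddles about 3 mm: grip width 41 mm leaves about 59 mm between them, 35 mm puts them upright on a 42 mm thing.
- tongs_jaw (a joint): closing angle of the tongs, rad: 0 open, about 0.26 on the sides of the roll, 0.42 at the stop. A spring opens them, about 4 N at the grip bars, up to 9 N when closed on the roll. The flat paddles at the tips are 24 mm wide, 26 mm high and 80 mm apart inside when open; closed on the roll their lower ends lie 4 mm farther below the hinge (124 mm below the grip point).
- holder: dark steel tongs holder, an open-topped box of 36 x 105 x 54 mm (x, y, z), walls and floor 3 mm, fixed. Origin: centre of its underside. The tongs stand in it on its floor with their y along its y and some 3 mm of play; they come out straight up.
- board: dark wooden serving board, 130 x 120 x 12 mm (x, y, z), fixed, flat. Origin: centre of its underside. The roll lies on it.
- roll: small oblong bread roll, 62 mm long (x), 42 mm wide (y), 34 mm high, rounded edges, about 0.05 kg, does not give. Origin: centre of its underside. Take it across its 42 mm width.
- roll_center (a point): centre of the roll, 17 mm above its underside; axes as roll.
- big_can: a full-size metal drinks can, 66 mm across and 122 mm high: a bystander, larger than the two mini cans. Origin: centre of its underside.
- mug: white mug, 80 mm across and 90 mm high, bystander. Origin: centre of its underside.
- stapler: black stapler, 130 x 36 x 40 mm, bystander. Origin: centre of its underside, x along it.
- mouse: black computer mouse, 105 x 60 x 30 mm, bystander. Origin: centre of its underside.
- calculator: black calculator lying flat, 140 x 75 x 18 mm, bystander. Origin: centre of its underside.
- notes: block of white note paper, 76 x 76 x 12 mm, bystander. Origin: centre of its underside.

How it is judged:
By the outcome, as a careful person would: the job done as asked, in the order asked, and still so for the second after the job is handed in, while the arm keeps its last pose, push and grip.
It also fails if it takes over 64 s, if anything falls off the work surface, if the arm or the gripper's body presses on something with over 40 N, if the wrist force passes 120 N, or if a joint passes its speed limit or range.

## Working session

There is one attempt and no reset: what is moved stays moved. The work goes in short steps, Python scripts to look and compute and a tool call to move; the robot and the scene stay as the last step left them, time stands still between calls to the robot, and variables do not carry over. Pictures are saved under pics/ and viewed, at most 10 in all, crops included, and the job is handed in when it is done.

Besides the shell and the picture viewer there is one more tool, called after "Emit:" as name(argument=value, ...) on one line, values as JSON. jog_arm: Moves the arm, as the interface text tells. Its arguments: {"type":"object","properties":{"targets":{"type":"array"}},"required":["targets"]}

```bash
ls; mkdir -p pics; cat > h.py <<'E'
from plant import *
import numpy as np, cv2
from scipy.spatial.transform import Rotation as R
def K(p): 
    f=200/np.tan(np.radians(p["fovy"])/2); return f,p["cx"],p["cy"]
def cam(name,s=None):
    p=camera_params(name)
    if "hand_eye" in p:
        s=s or state(); q=s["tool_rot"]; T=np.eye(4); T[:3,:3]=R.from_quat([q[1],q[2],q[3],q[0]]).as_matrix(); T[:3,3]=s["tool_pos"]
        M=T@np.array(p["hand_eye"])
    else:
        r=cv2.Rodrigues(np.array(p["rvec"],float))[0]; M=np.eye(4); M[:3,:3]=r.T; M[:3,3]=-r.T@np.array(p["tvec"],float).ravel()
    return K(p),M
def cloud(name,d,s=None):
    (f,cx,cy),M=cam(name,s); v,u=np.mgrid[:d.shape[0],:d.shape[1]]
    P=np.stack([(u-cx)/f*d,(v-cy)/f*d,d],-1); return P@M[:3,:3].T+M[:3,3]
def onplane(name,u,v,z,s=None):
    (f,cx,cy),M=cam(name,s); r=M[:3,:3]@np.array([(u-cx)/f,(v-cy)/f,1]); return M[:3,3]+r*(z-M[2,3])/r[2]
def save(n,im): cv2.imwrite("pics/"+n,im[...,::-1])
def grab(n):
    s=state(); im,d=grab_frame(n); return s,im,d
E
python3 - <<'E'
from h import *
ims=[]
for n in ("scene","side","wrist"):
    s,im,d=grab(n); save(n+"0.png",im); np.savez("pics/"+n+"0.npz",im=im,d=d)
    print(n,camera_params(n)); 
print(state())
E
```

```text
pics
scene {'fovy': 53.809343877305345, 'cx': 320.64537680797264, 'cy': 197.8658467204064, 'rvec': array([ 1.97147561,  1.7956588 , -0.55740487]), 'tvec': array([ 0.02427121, -0.41994783,  1.30605716])}
side {'fovy': 51.68705570348877, 'cx': 319.28401589938323, 'cy': 203.3831582507062, 'rvec': array([ 2.34818601, -0.40227485,  0.14395715]), 'tvec': array([-0.58593021,  0.18954141,  1.06102346])}
wrist {'fovy': 60.17047723244502, 'cx': 321.1638560683897, 'cy': 195.81525983458408, 'hand_eye': array([[ 2.17247926e-04, -9.46405017e-01, -3.22982192e-01,
         8.28361820e-02],
       [ 9.99999750e-01,  4.23166076e-04, -5.67333526e-04,
         7.27165188e-04],
       [ 6.73602403e-04, -3.22981987e-01,  9.46404872e-01,
        -1.43935497e-01],
       [ 0.00000000e+00,  0.00000000e+00,  0.00000000e+00,
         1.00000000e+00]])}
{'time': 0.15, 'joint_pos': array([ 1.13700216e+00,  5.32135730e-02,  1.61399933e+00,  6.62155598e-06,
        1.47602175e+00, -1.18986972e-01]), 'joint_vel': array([-0.00038893, -0.00096237, -0.00484704,  0.00014815,  0.00079575,
       -0.00047176]), 'joint_efforts': array([ 3.48099265e-04, -3.94243312e+01, -3.70722234e+01, -1.97701006e-04,
        4.69303108e-03,  2.94480208e-05]), 'tool_pos': array([0.19329878, 0.59383055, 0.23032788]), 'tool_rot': array([-2.27209427e-04,  1.56754691e-01,  9.87637227e-01, -7.88941920e-04]), 'contact_force': array([-0.26237699, -0.1776274 , -0.43778194]), 'ft_torque': array([-0.00296569,  0.03588226, -0.00224541]), 'grasp_force': 0.0, 'gripper_width': 0.9992003326089689}
```

View pics/scene0.png

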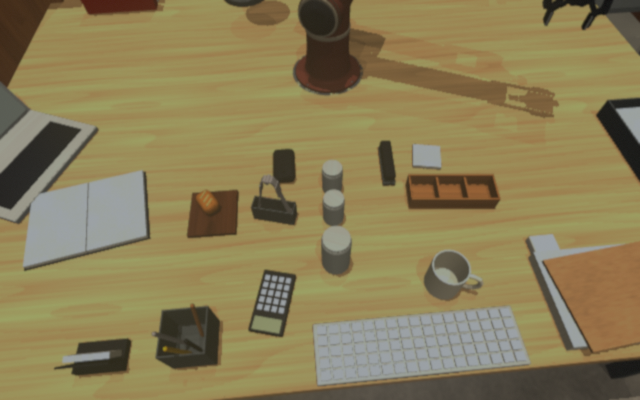

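View pics/side0.png

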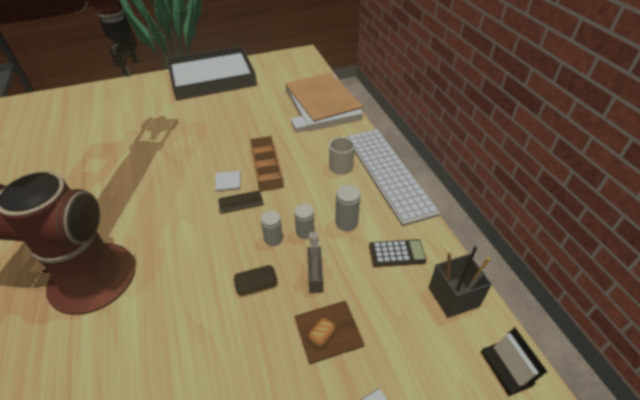

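The scene view shows the mini cans at about (332,172) and (333,207), the big can at (336,247), the carrier at (452,190), the tongs and holder at (274,205) and the roll on its board at (208,203). The side view agrees. Next I'll measure these from the depth.

```bash
python3 - <<'E'
from h import *
from plant import *
for n,boxes in (("scene",dict(canA=(315,155,350,192),canB=(318,190,350,225),big=(315,225,356,275),carrier=(400,165,505,215),holder=(245,170,302,228),board=(183,185,243,240),roll=(193,188,222,217),mug=(420,245,485,300),stapler=(375,138,400,188),notes=(408,140,445,170),mouse=(268,145,300,185))),
 ("side",dict(canA=(258,205,287,246),canB=(292,200,318,240),big=(332,180,364,232),carrier=(245,130,288,195),holder=(300,225,330,296),board=(290,295,368,365),roll=(305,315,338,350)))):
    z=np.load(f"pics/{n}0.npz"); im,d=z["im"],z["d"]; P=cloud(n,d); hsv=cv2.cvtColor(im,cv2.COLOR_RGB2HSV)
    print(n,"valid",(d>0).mean())
    for k,(a,b,c,e) in boxes.items():
        p=P[b:e,a:c].reshape(-1,3); dd=d[b:e,a:c].ravel(); p=p[(dd>0)&(p[:,2]>(0.02 if k in("roll",) else 0.006))]
        zt=np.percentile(p[:,2],98); t=p[p[:,2]>zt-(0.012 if k in("roll",) else 0.006)]
        r=cv2.minAreaRect((t[:,:2]*1000).astype(np.float32))
        print(k,len(t),"ztop %.3f"%zt,"rect c",np.round(r[0],1),"size",np.round(r[1],1),"ang %.1f"%r[2],"mean",np.round(t.mean(0)*1000,0))
E
```

```text
scene valid 0.9961328125
canA 281 ztop 0.093 rect c [495.3 -40.7] size [46.8 95.7] ang 83.4 mean [479. -38.  91.]
canB 292 ztop 0.093 rect c [561.7 -43.6] size [46.8 46.5] ang 84.8 mean [562. -43.  91.]
big 579 ztop 0.125 rect c [682.8 -50.7] size [59.4 58.5] ang 77.8 mean [683. -51. 123.]
carrier 520 ztop 0.047 rect c [526.6 262.4] size [219.2  80.2] ang 84.0 mean [528. 259.  45.]
holder 96 ztop 0.161 rect c [ 542.3 -188. ] size [26.  22.8] ang 72.8 mean [ 543. -187.  160.]
board 258 ztop 0.048 rect c [ 502.6 -354.7] size [55.8 37.2] ang 36.1 mean [ 504. -354.   46.]
roll 312 ztop 0.050 rect c [ 503.3 -353.8] size [59.4 40.5] ang 33.2 mean [ 506. -353.   45.]
mug 275 ztop 0.092 rect c [755.9 182.4] size [79.  78.9] ang 61.2 mean [756. 183.  90.]
stapler 364 ztop 0.044 rect c [414.1 117.3] size [ 28.9 123.2] ang 86.0 mean [416. 117.  41.]
notes 580 ztop 0.017 rect c [395.2 232.6] size [76.4 78.6] ang 78.2 mean [395. 232.  13.]
mouse 51 ztop 0.161 rect c [ 543.4 -181. ] size [12.8 21.3] ang 76.3 mean [ 544. -181.  160.]
side valid 0.99599609375
canA 213 ztop 0.092 rect c [472.5 -35.9] size [46.7 47.5] ang 28.0 mean [473. -37.  89.]
canB 65 ztop 0.160 rect c [ 542.8 -185.7] size [23.2 18.3] ang 70.6 mean [ 543. -188.  159.]
big 303 ztop 0.123 rect c [685.5 -50.5] size [59.2 61. ] ang 13.0 mean [684. -51. 121.]
carrier 230 ztop 0.046 rect c [521.3 238.2] size [282.2 108.9] ang 74.9 mean [521. 243.  43.]
holder 85 ztop 0.160 rect c [ 543.1 -188.4] size [28.1 20.6] ang 70.8 mean [ 543. -190.  159.]
board 369 ztop 0.046 rect c [ 503.2 -355.3] size [56.7 36.3] ang 33.4 mean [ 503. -356.   44.]
roll 432 ztop 0.048 rect c [ 503.1 -355.8] size [57.8 40.4] ang 32.3 mean [ 503. -358.   44.]
```

Emit:
jog_arm(targets=[[[-20.2, -20.1, -0.4], [0, 0, -2.25], 100], [[-20.2, -20.1, -0.4], [0, 0, -2.25], 100], [[-20.2, -20.1, -0.4], [0, 0, -2.25], 100], [[-20.2, -20.1, -0.4], [0, 0, -2.25], 100], [[-20.2, -20.1, -0.4], [0, 0, -2.25], 100], [[-20.2, -20.1, -0.4], [0, 0, -2.25], 100], [[-20.2, -20.1, -0.4], [0, 0, -2.25], 100], [[-20.2, -20.1, -0.4], [0, 0, -2.25], 100]])

```text
time: 1.15
tool_pos: [0.4217, 0.1473, 0.2383]
tool_rot: [0.0, 0.0, 1.0, 0.0]
contact_force: [0.8, 0.1, -0.1]
gripper_width: 1.001
grasp_force: 0.0
```

```bash
cat >> h.py <<'E'
def rel(pos,yawdeg=None):
    "shift/turn units to bring TCP to pos (m), pointing down, tool y at yawdeg in world"
    s=state(); q=s["tool_rot"]; A=R.from_quat([q[1],q[2],q[3],q[0]]); sh=A.inv().apply(np.array(pos)-s["tool_pos"])/0.025
    ty=A.as_matrix()[:,1]; y0=np.degrees(np.arctan2(ty[1],ty[0])); 
    if yawdeg is None: yawdeg=y0
    b=np.radians(yawdeg); T=np.array([[-np.sin(b),np.cos(b),0],[np.cos(b),np.sin(b),0],[0,0,-1]]).T
    T=np.column_stack([T[:,0],T[:,1],[0,0,-1]])
    rv=np.degrees((A.inv()*R.from_matrix(T)).as_rotvec())/8
    print("t %.2f"%s["time"],"pos",np.round(s["tool_pos"],4),"yaw %.1f"%y0,"-> shift",np.round(sh,2),"turn",np.round(rv,2),"w %.3f"%s["gripper_width"],"F",np.round(s["contact_force"],1),"gf %.1f"%s["grasp_force"],"j",np.round(s["joint_pos"],2))
E
python3 - <<'E'
from h import *
rel([.518,-.04,.24],90)
for n in ("scene","side"):
    z=np.load(f"pics/{n}0.npz"); P=cloud(n,z["d"]); V=z["d"]>0
    def sel(c,r,z0,z1): return P[V&(np.hypot(P[...,0]-c[0],P[...,1]-c[1])<r)&(P[...,2]>z0)&(P[...,2]<z1)]
    for k,a in dict(holder=((.543,-.19),.075,.048,.06),hinge=((.543,-.19),.07,.150,.17),grip=((.543,-.19),.07,.105,.14),carr=((.527,.262),.13,.041,.055),board=((.51,-.36),.12,.007,.018)).items():
        t=sel(*a); r=cv2.minAreaRect((t[:,:2]*1000).astype(np.float32)); print(n,k,len(t),np.round(r[0],1),np.round(r[1],1),"%.1f"%r[2])
E
```

```text
t 1.15 pos [0.4217 0.1473 0.2383] yaw 90.0 -> shift [-3.86 -7.49 -0.07] turn [ 0.  0. -0.] w 1.001 F [ 0.8  0.1 -0.1] gf 0.0 j [ 0.17 -0.4   2.    0.    1.54 -1.4 ]
scene holder 251 [ 542.4 -188.5] [106.  39.] 73.5
scene hinge 126 [ 542.4 -187.8] [32.6 22.8] 72.2
scene grip 85 [ 542.  -186.8] [47.1 23.8] 75.2
scene carr 533 [526.6 262.4] [219.2  80.2] 84.0
scene board 1743 [ 521.4 -344.8] [120.9 132.3] 89.1
side holder 152 [ 543.7 -188.4] [105.7  35.9] 73.7
side hinge 98 [ 543.  -188.7] [28.7 20.6] 70.8
side grip 109 [ 543.9 -190.3] [47.5 21.4] 71.6
side carr 195 [528.6 261.9] [223.9  77.8] 84.2
side board 2282 [ 523.1 -344. ] [122.2 130.3] 89.2
```

Emit:
jog_arm(targets=[[[-3.86, -7.5, -0.1], [0, 0, 0], 100], [[-3.86, -7.5, -0.1], [0, 0, 0], 100], [[-3.86, -7.5, -0.1], [0, 0, 0], 100], [[-3.86, -7.5, -0.1], [0, 0, 0], 100], [[-3.86, -7.5, -0.1], [0, 0, 0], 100], [[-3.86, -7.5, -0.1], [0, 0, 0], 100]])

```text
time: 1.9
tool_pos: [0.5172, -0.0372, 0.2405]
tool_rot: [-0.0, -0.0, 1.0, 0.0]
contact_force: [-0.7, -0.0, -0.6]
gripper_width: 0.999
grasp_force: 0.0
```

```bash
cat >> h.py <<'E'
def top(P,V,c,r,z0,z1,name=""):
    t=P[V&(np.hypot(P[...,0]-c[0],P[...,1]-c[1])<r)&(P[...,2]>z0)&(P[...,2]<z1)]
    if len(t)<5: print(name,"none"); return
    q=(t[:,:2]*1000).astype(np.float32); b=cv2.minAreaRect(q); (cc,rr)=cv2.minEnclosingCircle(q)
    print(name,len(t),"rect",np.round(b[0],1),np.round(b[1],1),"%.1f"%b[2],"circ",np.round(cc,1),"%.1f"%rr,"z %.3f"%np.median(t[:,2]))
E
python3 - <<'E'
from h import *
s,im,d=grab("wrist"); P=cloud("wrist",d,s); V=d>0
top(P,V,(.473,-.037),.035,.085,.1,"A"); top(P,V,(.562,-.043),.035,.085,.1,"B")
for n in ("scene","side"):
    z=np.load(f"pics/{n}0.npz"); P=cloud(n,z["d"]); V=z["d"]>0
    top(P,V,(.473,-.037),.035,.085,.1,n+"A"); top(P,V,(.562,-.043),.035,.085,.1,n+"B")
rel([.473,-.037,.05],90)
E
```

```text
A 2684 rect [471.7 -34.8] [48.2 48.2] 0.4 circ [471.6 -34.7] 24.6 z 0.091
B 2035 rect [561.4 -41.1] [48.3 48.4] 58.2 circ [561.6 -41.3] 24.7 z 0.091
sceneA 263 rect [471.2 -37. ] [46.6 48.2] 51.5 circ [471.1 -38.6] 25.8 z 0.091
sceneB 306 rect [560.6 -43.5] [46.8 48.7] 84.8 circ [560.6 -44.4] 25.1 z 0.091
sideA 215 rect [472.5 -35.9] [46.7 47.5] 28.0 circ [473.8 -36.1] 24.9 z 0.089
sideB 205 rect [562.7 -43.2] [48.4 46.4] 37.5 circ [563.5 -43.7] 26.0 z 0.089
t 1.95 pos [ 0.5172 -0.0369  0.2407] yaw 90.1 -> shift [ 1.76 -0.    7.63] turn [ 0.   -0.    0.01] w 0.997 F [-0.1  0.  -0.6] gf 0.0 j [-0.22 -0.21  1.85  0.    1.51 -1.79]
```

Emit:
jog_arm(targets=[[[1.8, 0, 1.5], [0, 0, 0], 100], [[1.8, 0, 3], [0, 0, 0], 100], [[1.8, 0, 5], [0, 0, 0], 100], [[1.8, 0, 6.5], [0, 0, 0], 100], [[1.8, 0, 7.7], [0, 0, 0], 100], [[1.8, 0, 7.7], [0, 0, 0], 100], [[1.8, 0, 7.7], [0, 0, 0], 55], [[1.8, 0, 7.7], [0, 0, 0], 40]])

```text
time: 2.95
tool_pos: [0.4742, -0.0381, 0.0505]
tool_rot: [0.002, 0.0, 1.0, 0.0]
contact_force: [-1.7, 7.3, 21.4]
gripper_width: 0.601
grasp_force: 39.1
```

Emit:
jog_arm(targets=[[[0, 0, 0], [0, 0, 0], 40], [[0, 0, 0], [0, 0, 0], 40], [[0, 0, 0], [0, 0, 0], 40], [[0, 0, -2], [0, 0, 0], 40], [[0, 0, -4], [0, 0, 0], 40], [[0, 0, -5], [0, 0, 0], 40], [[0, 0, -5], [0, 0, 0], 40]])

```text
time: 3.82
tool_pos: [0.4744, -0.0388, 0.1764]
tool_rot: [0.003, 0.0, 1.0, -0.001]
contact_force: [0.6, 0.1, -1.8]
gripper_width: 0.596
grasp_force: 63.8
```

```bash
python3 - <<'E'
from h import *
c=np.array([.5275,.262]); u=np.array([np.cos(np.radians(84)),np.sin(np.radians(84))])
for k in(-1,1): print(c+k*.071*u)
rel([*(c+.071*u),.173],90)
E
```

```text
[0.52007848 0.19138895]
[0.53492152 0.33261105]
t 3.83 pos [ 0.4744 -0.0388  0.1764] yaw 90.0 -> shift [-2.41 14.86  0.13] turn [-0.01  0.04 -0.  ] w 0.596 F [ 0.6  0.1 -1.8] gf 63.8 j [-0.24 -0.28  2.01 -0.    1.4  -1.81]
```

Emit:
jog_arm(targets=[[[-2.4, 14.9, 0], [0, 0, 0], 40], [[-2.4, 14.9, 0], [0, 0, 0], 40], [[-2.4, 14.9, 0], [0, 0, 0], 40], [[-2.4, 14.9, 0], [0, 0, 0], 40], [[-2.4, 14.9, 0], [0, 0, 0], 40], [[-2.4, 14.9, 0], [0, 0, 0], 40], [[-2.4, 14.9, 0], [0, 0, 0], 40], [[-2.4, 14.9, 0], [0, 0, 0], 40]])

```text
time: 4.82
tool_pos: [0.5318, 0.3336, 0.1709]
tool_rot: [-0.002, -0.0, 1.0, -0.001]
contact_force: [-0.5, -0.6, -1.2]
gripper_width: 0.602
grasp_force: 64.0
```

```bash
python3 - <<'E'
from h import *
s,im,d=grab("wrist"); P=cloud("wrist",d,s); V=d>0; save("w1.png",im)
top(P,V,(.5275,.262),.14,.040,.050,"carr")
for n in("scene","side"):
    s,im,d=grab(n); P=cloud(n,d); V=d>0; top(P,V,(.535,.333),.06,.11,.185,n+" can?")
rel([.535,.3325,.176],90)
E
```

```text
carr 5087 rect [526.9 265. ] [218.   78.4] 84.2 circ [526.1 265.1] 114.8 z 0.045
scene can? 428 rect [538.9 328.1] [74.3 34.4] 68.4 circ [530.1 331.6] 37.9 z 0.155
side can? 267 rect [528.9 314.7] [39.5 52.4] 82.3 circ [529.9 322. ] 29.0 z 0.153
t 4.97 pos [0.5327 0.3327 0.1726] yaw 89.9 -> shift [-0.09 -0.01 -0.14] turn [-0.01 -0.01 -0.02] w 0.593 F [-0.4 -0.4 -0.7] gf 64.0 j [ 0.44  0.1   1.66 -0.    1.38 -1.13]
```

View pics/w1.png

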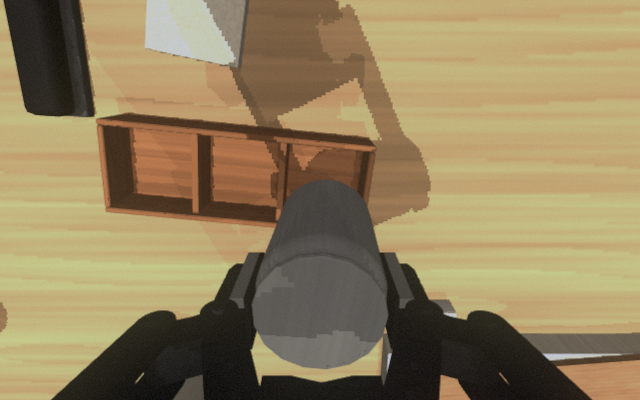

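The wrist view shows the can held upright over the far carrier cell (the carrier spans about (100,120) to (375,220)). I'll lower it now.

Emit:
jog_arm(targets=[[[-0.1, 0.05, 0], [0, 0, 0], 40], [[-0.1, 0.05, 1.5], [0, 0, 0], 40], [[-0.1, 0.05, 2.5], [0, 0, 0], 40], [[-0.1, 0.05, 3.2], [0, 0, 0], 40], [[-0.1, 0.05, 3.8], [0, 0, 0], 40], [[-0.1, 0.05, 4.3], [0, 0, 0], 40], [[-0.1, 0.05, 4.6], [0, 0, 0], 40], [[-0.1, 0.05, 4.6], [0, 0, 0], 40]])

```text
time: 5.98
tool_pos: [0.5352, 0.3353, 0.0579]
tool_rot: [-0.0, 0.0, 1.0, -0.0]
contact_force: [1.1, 1.1, -1.8]
gripper_width: 0.598
grasp_force: 64.0
```

```bash
python3 - <<'E'
from h import *
for n in("scene","side"):
    s,im,d=grab(n); P=cloud(n,d); V=d>0; top(P,V,(.5275,.262),.14,.040,.050,"carr");save(n+"1.png",im)
rel([.535,.3325,.054],90)
E
```

```text
carr 571 rect [526.5 261.8] [217.9  79.8] 84.1 circ [526.5 262.3] 114.2 z 0.044
carr 232 rect [528.4 261.2] [222.1  78. ] 84.4 circ [530.1 262.2] 114.9 z 0.044
t 6.08 pos [0.5358 0.3357 0.0589] yaw 90.0 -> shift [ 0.03 -0.13  0.2 ] turn [ 0.    0.01 -0.  ] w 0.599 F [-1.   0.7 -1.1] gf 64.0 j [ 0.44  0.23  1.72  0.    1.19 -1.13]
```

Emit:
jog_arm(targets=[[[0, -0.05, 0.1], [0, 0, 0], 40], [[0, -0.05, 0.2], [0, 0, 0], 40], [[0, -0.05, 0.2], [0, 0, 0], 40], [[0, -0.05, 0.2], [0, 0, 0], 40]])

```text
time: 6.58
tool_pos: [0.5366, 0.3344, 0.0559]
tool_rot: [0.001, 0.0, 1.0, 0.0]
contact_force: [-1.5, -1.3, 6.9]
gripper_width: 0.598
grasp_force: 64.6
```

Emit:
jog_arm(targets=[[[0, 0, 0], [0, 0, 0], 75], [[0, 0, 0], [0, 0, 0], 90], [[0, 0, 0], [0, 0, 0], 90], [[0, 0, 0], [0, 0, 0], 90], [[0, 0, -1], [0, 0, 0], 90], [[0, 0, -3], [0, 0, 0], 90], [[0, 0, -5], [0, 0, 0], 100], [[0, 0, -6], [0, 0, 0], 100]])

```text
time: 7.58
tool_pos: [0.5367, 0.3348, 0.2074]
tool_rot: [0.002, 0.0, 1.0, 0.001]
contact_force: [-0.9, -0.7, -0.6]
gripper_width: 1.0
grasp_force: 0.0
```

```bash
python3 - <<'E'
from h import *
for n in("scene","side"):
    s,im,d=grab(n); P=cloud(n,d); V=d>0; top(P,V,(.5275,.262),.14,.040,.050,"carr"); top(P,V,(.535,.332),.04,.087,.11,n+"A"); top(P,V,(.562,-.043),.035,.085,.1,n+"B")
rel([.5635,-.043,.2],90)
E
```

```text
carr 585 rect [525.7 262.3] [218.8  81.2] 84.2 circ [526.6 262.6] 114.4 z 0.044
sceneA 311 rect [533.  335.6] [48.8 48.6] 50.4 circ [532.8 335.1] 26.0 z 0.096
sceneB 301 rect [561.  -44.1] [49.8 46.9] 48.2 circ [560.5 -43.8] 25.1 z 0.091
carr 246 rect [528.5 261.1] [223.3  77.9] 84.2 circ [530.  262.8] 114.7 z 0.043
sideA 129 rect [536.  334.7] [51.1 46.4] 35.3 circ [534.1 338. ] 27.9 z 0.094
sideB 205 rect [563.9 -43.3] [48.2 45.5] 38.0 circ [563.6 -43.3] 24.6 z 0.089
t 7.67 pos [0.5374 0.3352 0.208 ] yaw 90.0 -> shift [ -1.05 -15.13   0.28] turn [ 0.02  0.05 -0.  ] w 1.003 F [-0.2  0.5  0.9] gf 0.0 j [ 0.44  0.08  1.62  0.    1.43 -1.13]
```

Emit:
jog_arm(targets=[[[-1.0, -15.15, 0.3], [0, 0, 0], 100], [[-1.0, -15.15, 0.3], [0, 0, 0], 100], [[-1.0, -15.15, 0.3], [0, 0, 0], 100], [[-1.0, -15.15, 0.3], [0, 0, 0], 100], [[-1.0, -15.15, 0.3], [0, 0, 0], 100], [[-1.0, -15.15, 0.3], [0, 0, 0], 100], [[-1.0, -15.15, 0.3], [0, 0, 0], 100], [[-1.0, -15.15, 0.3], [0, 0, 0], 100]])

```text
time: 8.68
tool_pos: [0.5594, -0.0445, 0.1941]
tool_rot: [-0.001, 0.001, 1.0, 0.001]
contact_force: [0.7, 0.4, 0.8]
gripper_width: 1.0
grasp_force: 0.0
```

```bash
python3 - <<'E'
from h import *
rel([.563,-.0435,.050],90)
E
```

```text
t 8.68 pos [ 0.5594 -0.0445  0.1941] yaw 89.9 -> shift [-0.16  0.03  5.76] turn [ 0.01 -0.02 -0.01] w 1.000 F [0.7 0.4 0.8] gf 0.0 j [-0.21 -0.07  1.8   0.    1.42 -1.78]
```

Emit:
jog_arm(targets=[[[-0.1, 0.03, 2], [0, 0, 0], 100], [[-0.1, 0.03, 4], [0, 0, 0], 100], [[-0.1, 0.03, 5.3], [0, 0, 0], 100], [[-0.1, 0.03, 5.8], [0, 0, 0], 100], [[-0.1, 0.03, 5.8], [0, 0, 0], 100], [[-0.1, 0.03, 5.8], [0, 0, 0], 55], [[-0.1, 0.03, 5.8], [0, 0, 0], 40], [[-0.1, 0.03, 5.8], [0, 0, 0], 40]])

```text
time: 9.68
tool_pos: [0.5644, -0.0438, 0.0534]
tool_rot: [0.002, 0.0, 1.0, 0.0]
contact_force: [-1.1, 2.2, 6.2]
gripper_width: 0.598
grasp_force: 62.4
```

Emit:
jog_arm(targets=[[[0, 0, 0], [0, 0, 0], 40], [[0, 0, 0], [0, 0, 0], 40], [[0, 0, -2], [0, 0, 0], 40], [[0, 0, -4], [0, 0, 0], 40], [[0, 0, -5], [0, 0, 0], 40], [[0, 0, -5], [0, 0, 0], 40]])

```text
time: 10.42
tool_pos: [0.5643, -0.0443, 0.179]
tool_rot: [0.003, 0.0, 1.0, -0.001]
contact_force: [0.2, -0.5, -1.5]
gripper_width: 0.601
grasp_force: 63.6
```

```bash
python3 - <<'E'
from h import *
rel([.5215,.1915,.174],90)
E
```

```text
t 10.43 pos [ 0.5643 -0.0443  0.179 ] yaw 90.0 -> shift [1.72 9.43 0.18] turn [-0.01  0.04 -0.01] w 0.601 F [ 0.2 -0.5 -1.5] gf 63.6 j [-0.21 -0.05  1.81 -0.    1.38 -1.78]
```

Emit:
jog_arm(targets=[[[1.7, 9.45, 0], [0, 0, 0], 40], [[1.7, 9.45, 0], [0, 0, 0], 40], [[1.7, 9.45, 0], [0, 0, 0], 40], [[1.7, 9.45, 0], [0, 0, 0], 40], [[1.7, 9.45, 0], [0, 0, 0], 40], [[1.7, 9.45, 0], [0, 0, 0], 40], [[1.7, 9.45, 0], [0, 0, 0], 40], [[1.7, 9.45, 0], [0, 0, 0], 40]])

```text
time: 11.42
tool_pos: [0.5206, 0.1913, 0.1755]
tool_rot: [-0.0, 0.001, 1.0, -0.0]
contact_force: [0.3, -0.3, -1.7]
gripper_width: 0.597
grasp_force: 63.8
```

```bash
python3 - <<'E'
from h import *
rel([.5215,.192,.0585],90)
E
```

```text
t 11.43 pos [0.5206 0.1913 0.1755] yaw 89.9 -> shift [-0.04  0.03  4.68] turn [-0.   -0.   -0.02] w 0.597 F [ 0.3 -0.3 -1.7] gf 63.8 j [ 0.22 -0.07  1.83 -0.    1.38 -1.35]
```

Emit:
jog_arm(targets=[[[-0.04, 0.03, 1.5], [0, 0, 0], 40], [[-0.04, 0.03, 2.5], [0, 0, 0], 40], [[-0.04, 0.03, 3.2], [0, 0, 0], 40], [[-0.04, 0.03, 3.8], [0, 0, 0], 40], [[-0.04, 0.03, 4.2], [0, 0, 0], 40], [[-0.04, 0.03, 4.5], [0, 0, 0], 40], [[-0.04, 0.03, 4.65], [0, 0, 0], 40], [[-0.04, 0.03, 4.65], [0, 0, 0], 40]])

```text
time: 12.42
tool_pos: [0.5214, 0.1932, 0.0597]
tool_rot: [0.0, 0.0, 1.0, -0.0]
contact_force: [-0.1, 0.8, -1.6]
gripper_width: 0.594
grasp_force: 63.8
```

Emit:
jog_arm(targets=[[[0, 0, 0.1], [0, 0, 0], 40], [[0, 0, 0.1], [0, 0, 0], 40]])

```text
time: 12.68
tool_pos: [0.5223, 0.1934, 0.0584]
tool_rot: [0.001, 0.0, 1.0, 0.0]
contact_force: [-1.1, 0.1, 2.9]
gripper_width: 0.592
grasp_force: 64.2
```

Emit:
jog_arm(targets=[[[0, 0, 0.05], [0, 0, 0], 40], [[0, 0, 0.05], [0, 0, 0], 90], [[0, 0, 0.05], [0, 0, 0], 90], [[0, 0, 0.05], [0, 0, 0], 90], [[0, 0, -1], [0, 0, 0], 90], [[0, 0, -3], [0, 0, 0], 90], [[0, 0, -5.5], [0, 0, 0], 100], [[0, 0, -7], [0, 0, 0], 100]])

```text
time: 13.68
tool_pos: [0.5223, 0.1934, 0.2358]
tool_rot: [0.002, 0.0, 1.0, 0.0]
contact_force: [0.6, -0.4, -0.8]
gripper_width: 1.001
grasp_force: 0.0
```

```bash
python3 - <<'E'
from h import *
for n in("scene","side"):
    s,im,d=grab(n); P=cloud(n,d); V=d>0; top(P,V,(.5275,.262),.14,.040,.050,"carr"); top(P,V,(.535,.332),.035,.087,.11,n+"A"); top(P,V,(.52,.192),.035,.087,.11,n+"B")
    save(n+"2.png",im)
rel([.543,-.1885,.27],73.5)
E
```

```text
carr 570 rect [526.7 262.5] [219.1  79.9] 83.9 circ [527.8 261.6] 114.1 z 0.045
sceneA 309 rect [533.9 334.6] [47.3 48.9] 40.6 circ [533.5 334.6] 25.4 z 0.096
sceneB 305 rect [519.3 193.6] [46.6 49.6] 76.0 circ [519.8 193.8] 25.6 z 0.096
carr 279 rect [528.6 261.2] [220.6  77.8] 84.2 circ [531.4 261.1] 115.0 z 0.044
sideA 127 rect [535.7 335.5] [47.5 46.8] 49.1 circ [536.2 334.8] 25.8 z 0.094
sideB 164 rect [522.1 193.3] [48.6 47.1] 64.0 circ [522.8 193.2] 25.6 z 0.094
t 13.78 pos [0.5241 0.1938 0.2386] yaw 90.0 -> shift [ -0.78 -15.29  -1.29] turn [0.03 0.07 2.06] w 0.996 F [-0.   0.1 -0.1] gf 0.0 j [ 0.22 -0.12  1.77  0.    1.48 -1.35]
```

View pics/scene2.png

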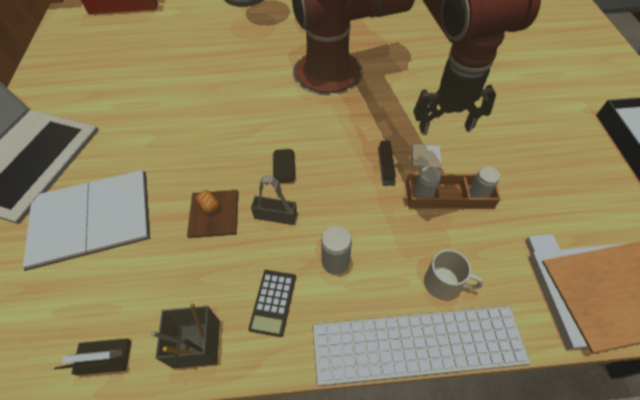

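Both cans stand in the outer cells (about (427,180) and (486,180) in the scene view), and the carrier has not moved. Next come the tongs.

Emit:
jog_arm(targets=[[[-0.8, -15.3, -1.3], [0.03, 0.07, 2.06], 100], [[-0.8, -15.3, -1.3], [0.03, 0.07, 2.06], 100], [[-0.8, -15.3, -1.3], [0.03, 0.07, 2.06], 100], [[-0.8, -15.3, -1.3], [0.03, 0.07, 2.06], 100], [[-0.8, -15.3, -1.3], [0.03, 0.07, 2.06], 100], [[-0.8, -15.3, -1.3], [0.03, 0.07, 2.06], 100], [[-0.8, -15.3, -1.3], [0.03, 0.07, 2.06], 100], [[-0.8, -15.3, -1.3], [0.03, 0.07, 2.06], 100]])

```text
time: 14.78
tool_pos: [0.5407, -0.1893, 0.2632]
tool_rot: [-0.006, 0.144, 0.99, -0.001]
contact_force: [-0.9, 0.3, -0.3]
gripper_width: 1.001
grasp_force: 0.0
```

Emit:
jog_arm(targets=[[[0, 0, 0], [0, 0, 0], 100], [[0, 0, 0], [0, 0, 0], 100]])

```text
time: 15.02
tool_pos: [0.5411, -0.1878, 0.2643]
tool_rot: [-0.005, 0.143, 0.99, -0.002]
contact_force: [-0.5, -0.4, 0.1]
gripper_width: 1.003
grasp_force: 0.0
```

```bash
python3 - <<'E'
from h import *
s,im,d=grab("wrist"); P=cloud("wrist",d,s); V=d>0; save("w3.png",im)
top(P,V,(.543,-.1885),.075,.046,.06,"holder");top(P,V,(.543,-.1885),.05,.150,.17,"hinge");top(P,V,(.543,-.1885),.05,.105,.142,"grip")
top(P,V,(.503,-.355),.05,.03,.06,"roll")
rel([.543,-.1885,.1],73.5)
E
```

```text
holder 1012 rect [ 542.1 -185.7] [105.1  35.8] 73.7 circ [ 542.4 -185.8] 54.9 z 0.054
hinge 1080 rect [ 542.5 -185.8] [32.9 22.5] 75.3 circ [ 542.7 -185.8] 18.4 z 0.160
grip 204 rect [ 541.6 -185.6] [49.4 21. ] 73.6 circ [ 541.7 -185.6] 25.8 z 0.125
roll 2075 rect [ 501.4 -351.1] [62.  39.7] 33.5 circ [ 502.1 -352.1] 32.2 z 0.045
t 15.07 pos [ 0.5412 -0.188   0.2645] yaw 73.6 -> shift [-0.14  0.04  6.58] turn [-0.04 -0.07  0.01] w 1.000 F [-0.5  0.4 -0.1] gf 0.0 j [-0.46 -0.08  1.69 -0.01  1.54 -1.75]
```

View pics/w3.png

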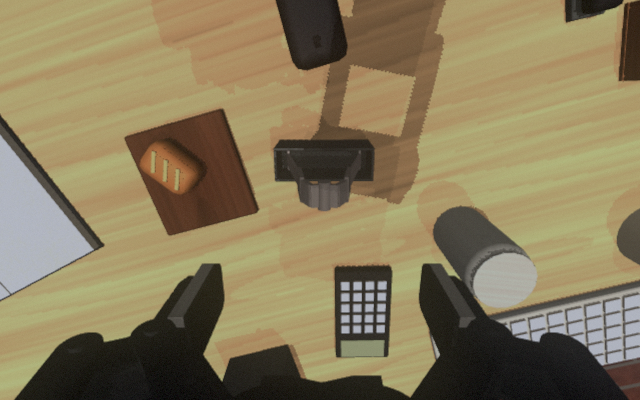

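The wrist view shows the tongs in their holder at (324,180), lined up between the open fingers, and the roll at (172,166). I'll go down over the tongs and close partly.

Emit:
jog_arm(targets=[[[-0.05, 0.05, 2], [-0.03, -0.06, 0], 100], [[-0.05, 0.05, 3.5], [-0.03, -0.06, 0], 100], [[-0.05, 0.05, 4.7], [-0.03, -0.06, 0], 100], [[-0.05, 0.05, 5.6], [-0.03, -0.06, 0], 100], [[-0.05, 0.05, 6.3], [-0.03, -0.06, 0], 100], [[-0.05, 0.05, 6.55], [-0.03, -0.06, 0], 100], [[-0.05, 0.05, 6.55], [-0.03, -0.06, 0], 80], [[-0.05, 0.05, 6.55], [-0.03, -0.06, 0], 65]])

```text
time: 16.08
tool_pos: [0.5417, -0.1893, 0.102]
tool_rot: [0.001, 0.144, 0.99, -0.001]
contact_force: [-0.3, 0.5, 0.3]
gripper_width: 0.651
grasp_force: 0.0
```

Emit:
jog_arm(targets=[[[0, 0, 0], [0, 0, 0], 60], [[0, 0, 0], [0, 0, 0], 55], [[0, 0, 0], [0, 0, 0], 52], [[0, 0, 0], [0, 0, 0], 49], [[0, 0, 0], [0, 0, 0], 48], [[0, 0, 0], [0, 0, 0], 48]])

```text
time: 16.82
tool_pos: [0.5424, -0.1904, 0.1035]
tool_rot: [0.002, 0.144, 0.99, -0.002]
contact_force: [-1.1, -2.0, 7.8]
gripper_width: 0.482
grasp_force: 13.7
```

```bash
python3 - <<'E'
from h import *
rel([.5425,-.187,.1],73.5)
s,im,d=grab("side"); P=cloud("side",d); save("s4.png",cv2.resize(im[190:310,260:380],None,fx=4,fy=4))
E
```

```text
t 16.82 pos [ 0.5424 -0.1904  0.1035] yaw 73.5 -> shift [0.04 0.13 0.14] turn [-0.03  0.03 -0.  ] w 0.482 F [-1.1 -2.   7.8] gf 13.7 j [-0.47  0.05  1.84 -0.    1.25 -1.75]
```

View pics/s4.png

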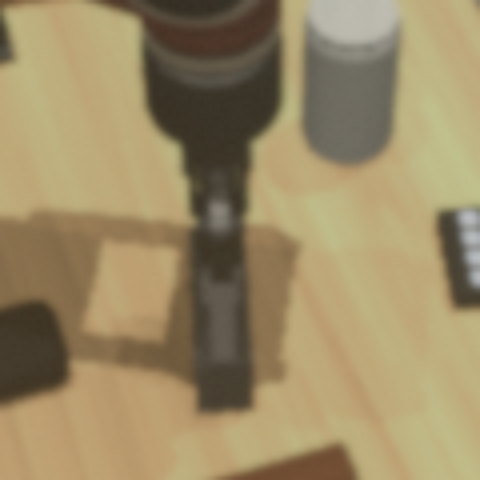

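Grip force is 14 N, and the side crop shows the fingers on the grip bars at about (220,215). Lifting straight up.

Emit:
jog_arm(targets=[[[0, 0, -0.3], [0, 0, 0], 48], [[0, 0, -0.8], [0, 0, 0], 48], [[0, 0, -1.4], [0, 0, 0], 48], [[0, 0, -2.2], [0, 0, 0], 48], [[0, 0, -3.2], [0, 0, 0], 48], [[0, 0, -4.2], [0, 0, 0], 48], [[0, 0, -5], [0, 0, 0], 48], [[0, 0, -5], [0, 0, 0], 48]])

```text
time: 17.88
tool_pos: [0.5423, -0.1894, 0.2288]
tool_rot: [0.002, 0.144, 0.99, -0.001]
contact_force: [1.1, 0.3, -0.2]
gripper_width: 0.483
grasp_force: 4.8
```

```bash
python3 - <<'E'
from h import *
for n in("scene","side"):
    s,im,d=grab(n); save(n+"5.png",im); P=cloud(n,d); V=d>0
    for z0,z1 in((.105,.125),(.125,.15),(.15,.2),(.2,.225)): top(P,V,(.5425,-.188),.08,z0,z1,"%s %.3f"%(n,z0))
    top(P,V,(.503,-.355),.05,.03,.06,"roll"); top(P,V,(.503,-.355),.05,.0445,.06,"rolltop")
s,im,d=grab("wrist"); save("w5.png",im); P=cloud("wrist",d,s); V=d>0;top(P,V,(.5425,-.188),.08,.105,.15,"w"); top(P,V,(.503,-.355),.05,.03,.06,"roll")
rel([.502,-.354,.23],123)
E
```

```text
scene 0.105 none
scene 0.125 59 rect [ 542.6 -189.6] [64.8 25. ] 73.1 circ [ 542.2 -189.7] 34.1 z 0.140
scene 0.150 125 rect [ 542.6 -189.9] [64.3 22.5] 73.1 circ [ 544.1 -190. ] 32.8 z 0.172
scene 0.200 58 rect [ 541.9 -190.2] [48.7 15.1] 75.5 circ [ 542.8 -190.3] 25.0 z 0.212
roll 362 rect [ 503.2 -353.8] [60.4 42. ] 33.4 circ [ 503.4 -353.9] 31.3 z 0.045
rolltop 188 rect [ 502.5 -354.1] [53.8 34.2] 28.3 circ [ 503.9 -356.4] 28.2 z 0.047
side 0.105 none
side 0.125 100 rect [ 542.5 -189.6] [66.8 23.7] 73.7 circ [ 543.  -188.8] 34.6 z 0.139
side 0.150 117 rect [ 540.5 -189.4] [65.5 23.3] 69.9 circ [ 540.6 -188.8] 33.4 z 0.171
side 0.200 48 rect [ 536.1 -211.3] [ 5.9 12.7] 82.8 circ [ 536.1 -210.7] 6.5 z 0.210
roll 481 rect [ 502.9 -355.2] [58.9 42.5] 32.7 circ [ 503.7 -356.1] 31.3 z 0.043
rolltop 177 rect [ 504.7 -355.9] [51.2 32.3] 35.5 circ [ 504.1 -355.1] 25.7 z 0.046
w 219 rect [ 540.4 -186.9] [64.5 23.4] 73.8 circ [ 537.6 -186. ] 33.3 z 0.139
roll 2590 rect [ 501.4 -351. ] [62.  39.7] 34.0 circ [ 502.3 -351.7] 32.4 z 0.045
t 18.02 pos [ 0.5405 -0.1885  0.2246] yaw 73.5 -> shift [-0.4  -6.78 -0.21] turn [ 0.   -0.02 -6.19] w 0.476 F [-0.5  0.1 -2.2] gf 4.8 j [-0.46 -0.07  1.74 -0.    1.47 -1.75]
```

View pics/w5.png

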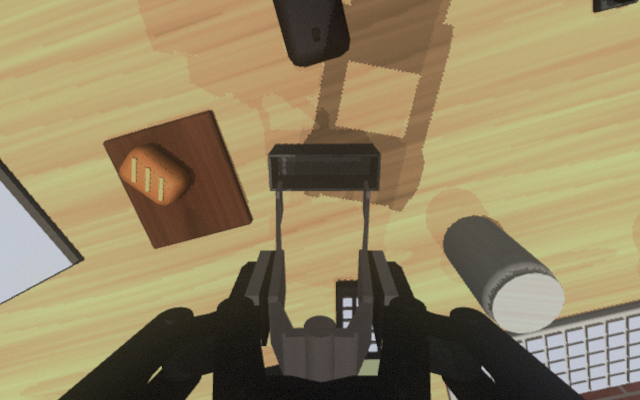

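The wrist view shows the tongs hanging straight in the fingers, clear of the holder, with blades at (280,230) and (366,230). The roll is at (155,175). Moving over the roll and turning to match it.

Emit:
jog_arm(targets=[[[-0.36, -6.76, 0], [0, 0, -6.24], 48], [[-0.36, -6.76, 0], [0, 0, -6.24], 48], [[-0.36, -6.76, 0], [0, 0, -6.24], 48], [[-0.36, -6.76, 0], [0, 0, -6.24], 48], [[-0.36, -6.76, 0], [0, 0, -6.24], 48], [[-0.36, -6.76, 0], [0, 0, -6.24], 48], [[-0.36, -6.76, 0], [0, 0, -6.24], 48], [[-0.36, -6.76, 0], [0, 0, -6.24], 48]])

```text
time: 19.02
tool_pos: [0.5017, -0.3531, 0.2257]
tool_rot: [-0.001, -0.287, 0.958, -0.0]
contact_force: [0.1, 0.1, -1.7]
gripper_width: 0.483
grasp_force: 4.8
```

```bash
python3 - <<'E'
from h import *
for n in("scene","side","wrist"):
    s,im,d=grab(n); save(n+"6.png",im); P=cloud(n,d,s); V=d>0
    top(P,V,(.503,-.354),.08,.1,.15,n+" paddles"); top(P,V,(.503,-.355),.05,.03,.06,"roll")
    t=P[V&(np.hypot(P[...,0]-.503,P[...,1]+.354)<.045)&(P[...,2]>.07)&(P[...,2]<.15)]; print("minz",np.round(np.sort(t[:,2])[[0,3,8,15]],4))
rel([.503,-.354,.1225],123.4)
E
```

```text
scene paddles 36 rect [ 501.5 -352.7] [21.9 65.2] 34.5 circ [ 501.5 -352.6] 33.6 z 0.139
roll 358 rect [ 503.1 -354.2] [60.2 41.6] 33.9 circ [ 501.7 -353.3] 32.6 z 0.045
minz [0.1274 0.129  0.1327 0.1374]
side paddles 101 rect [ 502.1 -353.7] [24.8 64.1] 34.0 circ [ 501.4 -354.1] 33.6 z 0.139
roll 472 rect [ 502.5 -354.6] [59.7 42.7] 33.4 circ [ 503.7 -356.4] 31.6 z 0.044
minz [0.1237 0.1259 0.1279 0.1294]
wrist paddles 213 rect [ 499.8 -352.2] [23.4 65.1] 33.6 circ [ 496.5 -354.5] 33.3 z 0.139
roll 2429 rect [ 502.2 -353.1] [62.5 41.9] 34.5 circ [ 501.9 -353.2] 32.3 z 0.046
minz [0.1264 0.1277 0.1287 0.1293]
t 19.18 pos [ 0.5017 -0.3532  0.226 ] yaw 123.4 -> shift [-0.03 -0.05  4.14] turn [-0.   -0.01 -0.  ] w 0.483 F [-0.2 -0.3 -1.1] gf 4.8 j [-0.73  0.03  1.65 -0.    1.47 -2.89]
```

View pics/wrist6.png

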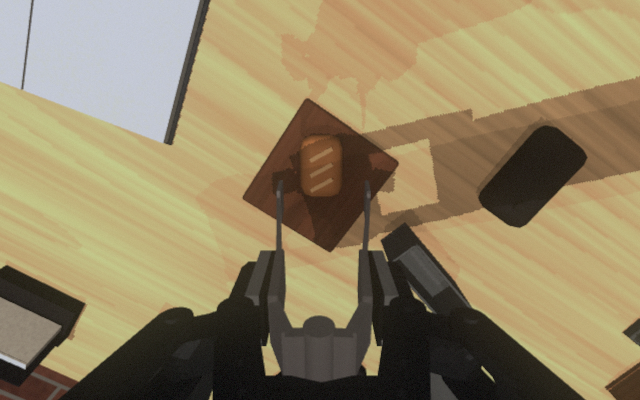

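The wrist view shows the roll at (321,165), centred between the blades at (280,210) and (366,210). Lowering the tongs over it.

Emit:
jog_arm(targets=[[[-0.03, -0.07, 1.2], [0, 0, 0], 48], [[-0.03, -0.07, 2.2], [0, 0, 0], 48], [[-0.03, -0.07, 3], [0, 0, 0], 48], [[-0.03, -0.07, 3.5], [0, 0, 0], 48], [[-0.03, -0.07, 3.9], [0, 0, 0], 48], [[-0.03, -0.07, 4.15], [0, 0, 0], 48], [[-0.03, -0.07, 4.25], [0, 0, 0], 48], [[-0.03, -0.07, 4.25], [0, 0, 0], 48]])

```text
time: 20.18
tool_pos: [0.5033, -0.3547, 0.1201]
tool_rot: [-0.0, -0.287, 0.958, -0.001]
contact_force: [0.7, 0.1, -1.2]
gripper_width: 0.479
grasp_force: 4.8
```

Emit:
jog_arm(targets=[[[0, 0, 0], [0, 0, 0], 46], [[0, 0, 0], [0, 0, 0], 44], [[0, 0, 0], [0, 0, 0], 42], [[0, 0, 0], [0, 0, 0], 41], [[0, 0, 0], [0, 0, 0], 40], [[0, 0, 0], [0, 0, 0], 39], [[0, 0, 0], [0, 0, 0], 39]])

```text
time: 21.05
tool_pos: [0.5033, -0.3547, 0.1201]
tool_rot: [-0.001, -0.287, 0.958, -0.001]
contact_force: [0.3, 0.1, 1.4]
gripper_width: 0.402
grasp_force: 59.9
```

```bash
python3 - <<'E'
from h import *
rel([.503,-.354,.23],123.4)
s,im,d=grab("wrist"); save("w7.png",im); P=cloud("wrist",d,s); V=d>0
top(P,V,(.503,-.355),.028,.03,.06,"roll")
E
```

```text
t 21.05 pos [ 0.5033 -0.3547  0.1201] yaw 123.4 -> shift [ 0.    0.03 -4.4 ] turn [-0.01 -0.01  0.  ] w 0.402 F [0.3 0.1 1.4] gf 59.9 j [-0.73  0.12  1.73 -0.    1.29 -2.89]
roll 4453 rect [ 502.2 -354. ] [55.6 47.9] 35.2 circ [ 503. -355.] 28.0 z 0.046
```

View pics/w7.png

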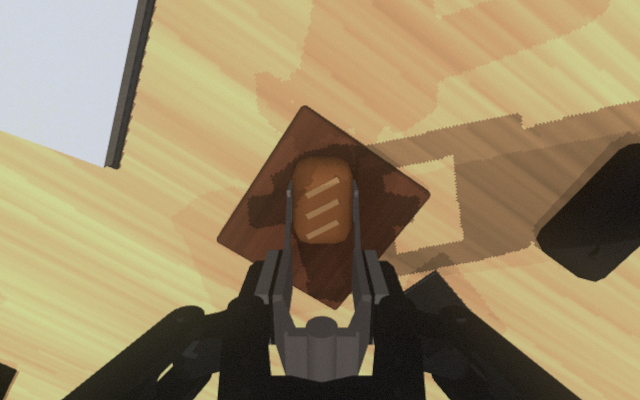

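The wrist view shows both paddles on the sides of the roll (x of about 290 and 356), and the grip has stalled on it at 60 N. Lifting.

Emit:
jog_arm(targets=[[[0, 0, -0.2], [0, 0, 0], 39], [[0, 0, -0.6], [0, 0, 0], 39], [[0, 0, -1.2], [0, 0, 0], 39], [[0, 0, -2], [0, 0, 0], 39], [[0, 0, -2.8], [0, 0, 0], 39], [[0, 0, -3.6], [0, 0, 0], 39], [[0, 0, -4.4], [0, 0, 0], 39], [[0, 0, -5.2], [0, 0, 0], 39]])

```text
time: 22.1
tool_pos: [0.5033, -0.3544, 0.2513]
tool_rot: [-0.001, -0.287, 0.958, -0.0]
contact_force: [0.1, 0.1, -1.6]
gripper_width: 0.405
grasp_force: 59.8
```

Emit:
jog_arm(targets=[[[0, 0, -0.8], [0, 0, 0], 39], [[0, 0, -1.5], [0, 0, 0], 39], [[0, 0, -2.1], [0, 0, 0], 39], [[0, 0, -2.5], [0, 0, 0], 39], [[0, 0, -2.6], [0, 0, 0], 39], [[0, 0, -2.6], [0, 0, 0], 39], [[0, 0, -2.6], [0, 0, 0], 39], [[0, 0, -2.6], [0, 0, 0], 39]])

```text
time: 23.1
tool_pos: [0.5032, -0.3542, 0.314]
tool_rot: [-0.001, -0.287, 0.958, 0.0]
contact_force: [0.7, 0.3, -1.6]
gripper_width: 0.408
grasp_force: 59.8
```

```bash
python3 - <<'E'
from h import *
rel([.503,-.354,.32],123.4)
ims=[]
for n in("scene","side"):
    s,im,d=grab(n); P=cloud(n,d); V=d>0; h=cv2.cvtColor(im,cv2.COLOR_RGB2HSV); ims.append(im)
    m=V&(np.hypot(P[...,0]-.503,P[...,1]+.354)<.05)&(P[...,2]>.16)&(P[...,2]<.27)
    mo=m&(h[...,0]<22)&(h[...,1]>120); print(n,"orange px",mo.sum(),"z",np.round(np.percentile(P[mo][:,2],[2,50,98]),3) if mo.sum() else "")
    top(P,V,(.503,-.355),.05,.03,.06,"roll on board?")
    top(P,V,(.5275,.262),.14,.040,.050,"carr"); top(P,V,(.684,-.051),.05,.115,.13,"big")
    top(P,V,(.535,.332),.035,.087,.11,n+"A"); top(P,V,(.52,.192),.035,.087,.11,n+"B")
save("end.png",np.hstack([i[60:360,100:500] for i in ims]))
E
```

```text
t 23.10 pos [ 0.5032 -0.3542  0.314 ] yaw 123.4 -> shift [ 0.    0.01 -0.24] turn [ 0.01 -0.01  0.  ] w 0.408 F [ 0.7  0.3 -1.6] gf 59.8 j [-0.73 -0.    1.53 -0.    1.61 -2.89]
scene orange px 516 z [0.215 0.238 0.243]
roll on board? none
carr 577 rect [526.7 262. ] [217.6  80.2] 84.3 circ [527.7 261.9] 114.3 z 0.045
big 617 rect [683.1 -50.5] [58.9 60.8] 84.7 circ [682.9 -51.1] 31.2 z 0.123
sceneA 314 rect [533.2 334.5] [47.  51.5] 74.1 circ [533.5 335.9] 25.8 z 0.096
sceneB 305 rect [519.8 193.2] [46.5 49.1] 71.4 circ [519.2 193.3] 25.5 z 0.096
side orange px 500 z [0.219 0.238 0.242]
roll on board? none
carr 141 rect [522.7 204.2] [105.4  77.8] 84.4 circ [522.9 205.2] 62.9 z 0.044
big 195 rect [695.8 -54.4] [59.6 34.3] 67.5 circ [687.2 -51. ] 30.0 z 0.121
sideA none
sideB 18 rect [509.9 178. ] [ 6.9 31. ] 49.0 circ [511.7 180.1] 15.5 z 0.091
```

View pics/end.png

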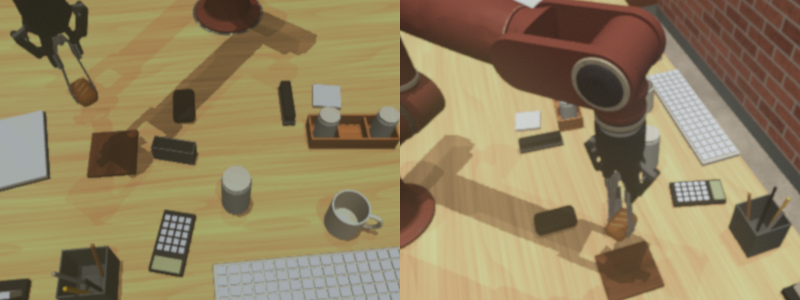

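The roll hangs in the tongs (left view (85,90), right view (620,222)), with its underside about 0.21 m above the desk. The cans are in the carrier and the bystanders I can see are undisturbed. Handing in.

```bash
python3 -c "
from plant import *
print(job_done())"
```

```text
the job is handed in; nothing more can be done
None
```

I handed the job in after about 23 s: both mini cans stand upright in the outer cells of the carrier, and the tongs are holding the roll still with its underside about 20 cm above the desk.

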